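# Hold the spring jaw open on its third click

### The arm

A 6-joint arm with a two-finger parallel gripper is mounted at the origin on the work surface. World frame = base frame: x ahead of the robot, y to its left, z up, the work surface at z = 0. Lengths are in m, angles in degrees, forces in N, time in s.
With the tool pointing down it reaches from about 0.3 to 0.75 m from the base axis. Payload 8.5 kg.
Tool frame: the origin (TCP) lies midway between the tips of the shut fingers; the grasp point (between the pads) lies 19 mm behind it; y points along the fingers, x is the direction in which the jaws open and shut, and the axes are right-handed (so a half turn about y gives the same grasp; the last joint's range is limited). The gripper opens to 85 mm and grips with 20 to 120 N. Pads are 22 mm wide; open, the fingers measure 114 mm over their backs; the gripper's body (76 mm by 85 mm) begins 54 mm behind the grasp point. The pads swing forward as they close: fully open they stand 13 mm farther back than shut.
Start: joints at [57.565, 21.807, 74.336, -0, 83.858, -12.336], TCP at [0.189, 0.516, 0.231] pointing down, gripper open.
Joint ranges: [-178.18, 178.18], [-50.72, 133.34], [12.68, 142.11], [-81.47, 261.47], [9.98, 163.14], [-165.26, 165.26]. Speed limits (degrees/s): [136.94, 136.94, 180, 180, 180, 180].

### API

Orientations are given as a 3x3 rotation matrix whose columns are the frame's x, y, z axes.
In Python, from rig import env gives the robot as it stands.
- The arm moves only by the tool carry_out, never from a script. Its argument "plan" is a list of rows, each a list of 3 entries, a list of its own where there are three numbers: the shift along the tool's x, y, z in m, then the turn, a rotation vector about the tool's x, y, z in degrees, then the finger opening in m, from 0 to 0.0854. In form: [[[dx, dy, dz], [ax, ay, az], jaw], ...]. A call has 1 to 8 rows; each row shifts and turns the commanded pose from where the row before left it, along the tool's axes as they then stand; what a row does not reach is not made up. A row lasts 1/8 s, in which the tool goes at most 62.5 mm and 10.7 degrees, less where a joint would pass 70% of its speed; a pose out of reach is approached as far as the arm can. A call is refused whole if a number of a shift passes 0.0625 or a number of a turn 10.7, either way. A call with a gripper value outside its range is refused whole. The fingers move at their own pace and stop on an object; "force" is the grip in N (left out, the last holds). Time passes only in rows, so rows that do not move let the fingers close. It gives the time, the measured TCP pose, the force and the opening at its end, in the units of the state.
- env.observe(): the state, without advancing time (a new reading comes with each control period).
- env.get_image(name): name is "side" or "top" or "wrist"; returns a dict with "image" (400x640x3 uint8, red, green, blue), "vfov" (degrees; the focal length in pixels is half the picture's height over the tangent of half this angle, whatever the lens; pixels are square), "cx", "cy" (the principal point, pixels), "rvec" (rotation vector, rad) and "tvec" (3), from world to camera coordinates, as OpenCV has them; the wrist camera has in their place "tool_from_camera" (4x4, takes a point from camera to tool coordinates, whose origin is the TCP and whose axes are the tool frame's). Camera axes: x right, y down, z forward; pixel columns grow to the right and rows downward; lengths in m; the calibration is good to about 2 mm. A picture is of the moment at which its call begins: read the wrist's pose just before it. There is no depth.
- env.close_job(): hands the job in, once; it reports no verdict.
Trained networks look in a picture, given as the dict that the camera call returned (one of the last four; its "shot" number tells which), for a name from the list of things; names that differ only in an ending like _2 or _b are one class to them, and where a whole thing is asked for, a point or a joint stands for the part that bears it (a point fixed in the world has none). Each returns a list of dicts, best first, with "conf" (0 to 1); they miss things now and then, are a little off and sometimes report something else, mostly with a low value. They report only what shows in the picture. A call takes as long as a camera call.
- env.outline_of(target, picture): "mask" (400x640 bool, what is visible of it) and "pixel" ([row, column] in pixels, amid what is visible of it).
The state is a dict: "time_s": time; "q": joint angles; "qvel": joint speeds; "joint_efforts": joint torques, N m; "position": TCP position; "tool_rot": TCP orientation; "ft_force": force on the tool from outside, world axes, zero at the start; "wrist_torque": the same for the moment, N m; "grip_width": finger opening in m.
Only numpy, scipy, OpenCV 4.12 (cv2) and the standard library are available. Lean on these libraries where they do the work, as an engineer would, in place of code of your own. Each camera call takes 0.05 s, during which the arm holds its last target.

### The job

The hand lever on the grey fixture opens its spring-closed jaw. Move it anticlockwise (seen from above) from rest, feel for the first click after its free travel, and go on until you have counted exactly three clicks, never a fourth, so that the jaw is open for a colleague to load a part. The lever springs back if let go, so finish while still holding it in the gap after the third click, and leave the loose things lying about undisturbed.

Things in the scene. Friction and masses are not known exactly. Their poses are not given: they have to be found in the camera images.
- lever_knob (a point): centre of the lever's grip: an upright black round post, 20 mm in diameter, 55 mm tall, fixed on the lever's outer end, 120 mm from the hinge axis. The arm's top is 27 mm below this point, the post's free top 27 mm above it (this point is 108 mm above the table). Grip or push it from above
- lever: the steel hand lever: a level flat arm 22 mm wide, 12 mm thick. Origin on its upright hinge axis at the arm's underside, x axis along the arm to the post, z up. Rests against a stop, pointing to the robot and its left; advances anticlockwise seen from above (post moves to the robot's right on a 120 mm circle), 1.4 rad at most. A spring of 7 to 9 N at the post returns it to rest
- roller (a point): brass sprung roller under the arm, 85 mm from the hinge, that rides over the click pins. Riding up a pin adds about 5 N to the spring force at the post; as it tips over the top the force falls by about 10 N within some 12 mm of post travel (one click), then returns to the spring force in the gap. Clicks are about 22 mm apart at the post; the first after 20 to 66 mm, differing each time
- plate: the aluminium click plate under the lever: a round disc 180 mm across, 6 mm thick, clamped at a setting that differs each time, so that the clicks come sooner or later. Five upright steel pins, 8 mm thick, evenly spaced, stand near its rim. Origin on the hinge axis at the disc's underside, z up, x axis along the dark line scribed on the disc ahead of the first pin
- fixture: the fixture: a grey steel deck 300 x 220 mm, 20 mm thick, fixed to the table, with lever and plate on the robot's side and a pair of 76 mm high steel jaws on the far side. Origin under the deck's centre, x away from the robot; the hinge axis is at x = -20 mm, y = 0 in its frame
- bearing: bystander: loose steel bearing ring, 38 mm across, 13 mm high, lying on the deck; origin at its underside
- shaft: bystander: loose steel bar, 22 mm thick, 110 mm long, lying beside the fixture to the left
- wrench: bystander: loose steel wrench lying beside the fixture to the right
- driver: bystander: loose screwdriver with a black handle
- oil_can: bystander: loose plain metal can, 60 mm across, 130 mm high; origin at its underside
- carton: bystander: loose small cardboard carton, 110 x 80 x 60 mm; origin at its underside
- pot: bystander: loose grey open pot, 80 mm across, 60 mm high; origin at its underside

How it is judged (in metres and radians):
On the way:
1. the fingers have brought the lever over the first click (contact force between the fingers and lever above 1 N and y of lever_knob in the frame of plate above 0.0239 m), for 0.05 s.
At the end, for the whole second after the job is handed in: the fingers hold the lever (more than 1 N on it) between the third and the fourth click pin: the post lies 62.7 to 77.6 mm from the plate's scribed line, which is 0.6 degrees past the top of the third pin to 1.2 degrees short of the top of the fourth; loose things within 30 mm of where they lay (contact force between the fingers and lever above 1 N and y of lever_knob in the frame of plate between 0.0627 and 0.0776 m and not (distance of bearing from where it was at the start of the episode above 0.03 m) and not (distance of shaft from where it was at the start of the episode above 0.03 m) and not (distance of wrench from where it was at the start of the episode above 0.03 m) and not (distance of driver from where it was at the start of the episode above 0.03 m) and not (distance of oil_can from where it was at the start of the episode above 0.03 m) and not (distance of carton from where it was at the start of the episode above 0.03 m) and not (distance of pot from where it was at the start of the episode above 0.03 m)); the arm keeps its last pose, push and grip.
It fails at once if the lever is driven over the fourth click (y of lever_knob in the frame of plate above 0.082 m).
It fails at once if a loose thing is knocked out of its place (more than 30 mm) (distance of any of bearing, shaft, wrench, driver, oil_can, carton, pot from where it was at the start of the episode above 0.03 m).
It also fails if it takes over 58 s, if anything falls off the work surface, if the arm or the gripper's body presses on something with over 40 N, if the wrist force passes 120 N, or if a joint passes its speed limit or range.

## Working session

There is one attempt and no reset: what is moved stays moved. The work goes in short steps, Python scripts to look and compute and a tool call to move; the robot and the scene stay as the last step left them, time stands still between calls to the robot, and variables do not carry over. Pictures are saved under pics/ and viewed, and the job is handed in when it is done.

Besides the shell and the picture viewer there is one more tool, called after "Request:" as name(argument=value, ...), one argument or row to a line, values as JSON. carry_out: Moves the arm, as the interface text tells. Its arguments: {"type":"object","properties":{"plan":{"type":"array","items":{"type":"array"}},"force":{"type":"number"}},"required":["plan"]}

```bash
ls; mkdir -p pics; python3 - <<'E'
from rig import env
import cv2
s=env.observe(); print({k:s[k] for k in ['time_s','position','tool_rot','ft_force','grip_width']})
for n in ['top','side','wrist']:
    p=env.get_image(n); cv2.imwrite(f'pics/{n}0.png',p['image'][:,:,::-1])
    print(n,{k:p[k] for k in p if k!='image'})
    for t in ['lever_knob','plate','lever','fixture']:
        print(t,[(round(r['conf'],2),r['pixel'],int(r['mask'].sum())) for r in env.outline_of(t,p)][:3])
E
```

```text
pics
{'time_s': 0.0, 'position': array([0.18884771, 0.51626151, 0.23071229]), 'tool_rot': array([[ 3.43672607e-01, -8.08916356e-04, -9.39089178e-01],
       [ 9.39088452e-01, -1.21699883e-03,  3.43673390e-01],
       [-1.42087346e-03, -9.99998932e-01,  3.41394846e-04]]), 'ft_force': array([ 0.32615686, -0.07063463, -0.11094784]), 'grip_width': 0.0852918419886167}
top {'vfov': 49.35395147991794, 'cx': 318.0923686057127, 'cy': 198.85293373333505, 'rvec': array([ 2.08956183, -2.15062535,  0.1437141 ]), 'tvec': array([0.03069306, 0.57630773, 1.12741831]), 'shot': 1}
lever_knob [(0.66, [207.0, 337.6], 575)]
plate [(0.88, [191.7, 353.9], 3008), (0.32, [177.6, 479.5], 1531)]
lever [(0.66, [203.3, 338.5], 595)]
fixture [(0.8, [191.0, 345.6], 8298)]
side {'vfov': 50.639958619144245, 'cx': 312.56678992318535, 'cy': 193.85846809508388, 'rvec': array([ 2.10207541, -0.64222709,  0.31096288]), 'tvec': array([-0.47337602,  0.26710757,  0.85207549]), 'shot': 2}
lever_knob [(0.67, [207.2, 307.4], 910)]
plate []
lever [(0.61, [208.4, 311.0], 863)]
fixture [(0.87, [228.2, 338.2], 8133)]
wrist {'vfov': 61.41466573006673, 'cx': 318.32326563276223, 'cy': 202.55184779166956, 'tool_from_camera': array([[ 9.99999775e-01, -3.85722477e-04,  5.49139282e-04,
        -1.84056245e-04],
       [-6.44929958e-04, -3.26227888e-01,  9.45290934e-01,
        -1.42239359e-01],
       [-1.85475412e-04, -9.45291075e-01, -3.26228063e-01,
         8.41075741e-02],
       [ 0.00000000e+00,  0.00000000e+00,  0.00000000e+00,
         1.00000000e+00]]), 'shot': 3}
lever_knob []
plate []
lever []
fixture []
```

View pics/top0.png

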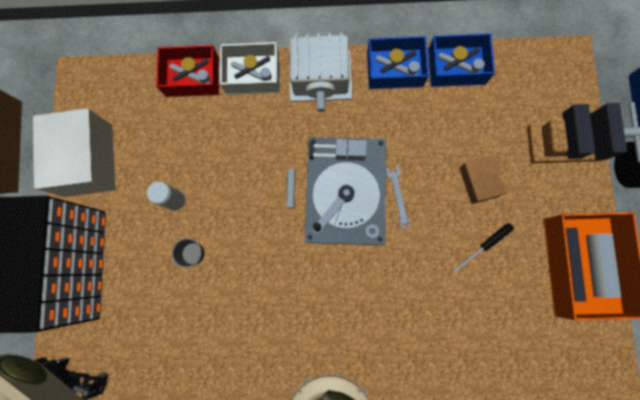

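View pics/side0.png

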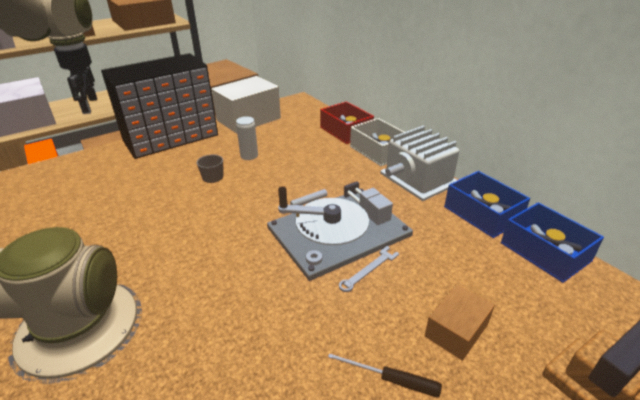

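```bash
python3 - <<'E'
import cv2
a=cv2.imread('pics/top0.png')[130:270,250:450]
cv2.imwrite('pics/top0c.png',cv2.resize(a,None,fx=4,fy=4,interpolation=cv2.INTER_CUBIC))
a=cv2.imread('pics/side0.png')[150:290,220:420]
cv2.imwrite('pics/side0c.png',cv2.resize(a,None,fx=4,fy=4,interpolation=cv2.INTER_CUBIC))
E
```

```text
(no output)
```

View pics/top0c.png

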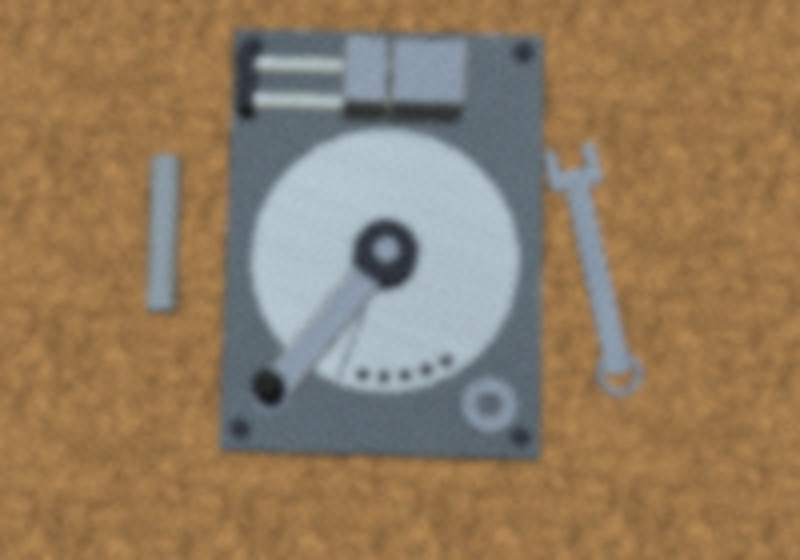

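View pics/side0c.png

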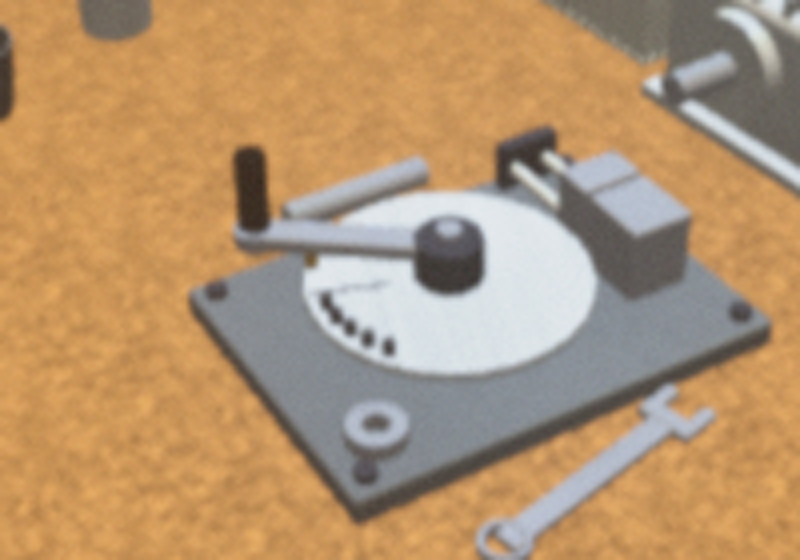

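The top view shows the scribed line around crop (355,340), five pins to its right, and the lever with its post at crop (268,387). Next I measure these.

```bash
cat > h.py <<'E'
import numpy as np, cv2
def K(p):
    f=200/np.tan(np.radians(p['vfov']/2)); return np.array([[f,0,p['cx']],[0,f,p['cy']],[0,0,1]])
def ray(p,u,v,st=None):
    d=np.linalg.inv(K(p))@np.array([u,v,1.])
    if 'rvec' in p:
        R=cv2.Rodrigues(np.array(p['rvec']))[0]; return -R.T@p['tvec'],R.T@d
    T=p['tool_from_camera']; R=st['tool_rot']
    return st['position']+R@T[:3,3], R@(T[:3,:3]@d)
def atz(p,u,v,z,st=None):
    c,d=ray(p,u,v,st); return c+d*(z-c[2])/d[2]
def proj(p,X,st=None):
    X=np.atleast_2d(X).astype(float)
    if 'rvec' in p: 
        R=cv2.Rodrigues(np.array(p['rvec']))[0]; Y=X@R.T+p['tvec']
    else:
        T=p['tool_from_camera']; Y=((X-st['position'])@st['tool_rot']-T[:3,3])@T[:3,:3]
    Y=Y@K(p).T; return Y[:,:2]/Y[:,2:]
E
python3 - <<'E'
from rig import env
from h import *
top=env.get_image('top')
C=lambda x,y:(250+(x+.5)/4-.5,130+(y+.5)/4-.5)
# corners of deck z=.02
for c in [(237,30),(543,37),(540,460),(222,452)]: print('corner',atz(top,*C(*c),.02).round(4))
hp=atz(top,*C(384,260),.026); print('plate c',hp.round(4))
print('hub',atz(top,*C(386,250),.1).round(4))
kn=atz(top,*C(268,387),.135);print('knob top',kn.round(4))
for c in [(343,373),(364,312)]: print('line',atz(top,*C(*c),.026).round(4))
for c in [(363,375),(384,377),(405,376),(427,371),(448,361)]:
    q=atz(top,*C(*c),.04); print('pin',q.round(4),np.linalg.norm((q-hp)[:2]).round(4))
m=env.outline_of('plate',top)[0]['mask'];
s=env.get_image('side')
for t in ['lever_knob']:
  a=env.outline_of(t,top);b=env.outline_of(t,s)
  cv2.imwrite('pics/km.png',np.hstack([a[0]['mask'][130:270,250:450],b[0]['mask'][150:290,220:420]]).astype('uint8')*255)
# side post top at crop (250,150)
print('side knobtop',atz(s,220+250/4,150+152/4,.135).round(4), atz(s,220+252/4,150+228/4,.081).round(4))
E
```

```text
corner [0.7601 0.0364 0.02  ]
corner [ 0.747  -0.1792  0.02  ]
corner [ 0.4505 -0.1619  0.02  ]
corner [0.462  0.0534 0.02  ]
plate c [ 0.5901 -0.0614  0.026 ]
hub [ 0.5836 -0.0603  0.1   ]
knob top [0.4935 0.017  0.135 ]
line [ 0.5129 -0.0306  0.026 ]
line [ 0.5544 -0.0464  0.026 ]
pin [ 0.5096 -0.0439  0.04  ] 0.0824
pin [ 0.5078 -0.0579  0.04  ] 0.0824
pin [ 0.5081 -0.0721  0.04  ] 0.0827
pin [ 0.511  -0.0869  0.04  ] 0.0831
pin [ 0.5173 -0.1013  0.04  ] 0.083
side knobtop [0.4956 0.0168 0.135 ] [0.4924 0.0151 0.081 ]
```

Request:
carry_out(
  plan=[
    [[-0.036,0,-0.046],[0,0,0],0.085],
    [[-0.036,0,-0.046],[0,0,0],0.085],
    [[-0.036,0,-0.046],[0,0,0],0.085],
    [[-0.036,0,-0.046],[0,0,0],0.085],
    [[-0.036,0,-0.046],[0,0,0],0.085],
    [[-0.036,0,-0.046],[0,0,0],0.085],
    [[-0.036,0,-0.046],[0,0,0],0.085],
    [[-0.036,0,-0.046],[0,0,0],0.085],
  ],
)

```text
time_s: 2.0
position: [0.4364, 0.1177, 0.2316]
tool_rot: [[0.344, 0.001, -0.939], [0.939, 0.0, 0.344], [0.0, -1.0, -0.001]]
ft_force: [1.0, 1.0, -0.6]
grip_width: 0.0851
```

Request:
carry_out(
  plan=[
    [[-0.036,0,-0.046],[0,0,0],0.085],
    [[-0.038,0,-0.044],[0,0,0],0.085],
    [[0,0,0],[0,10,0],0.085],
    [[0,0,0],[0,10,0],0.085],
    [[0,0,0],[0,0,0],0.085],
    [[0,0,0],[0,0,0],0.085],
  ],
)

```text
time_s: 2.75
position: [0.4947, 0.0193, 0.2314]
tool_rot: [[0.641, 0.0, -0.767], [0.767, -0.0, 0.641], [0.0, -1.0, -0.0]]
ft_force: [-0.7, 0.4, -0.2]
grip_width: 0.0848
```

```bash
python3 - <<'E'
from rig import env
from h import *
s=env.observe(); print({k:s[k] for k in ['time_s','q','position','tool_rot','ft_force','grip_width']})
p=env.get_image('wrist'); cv2.imwrite('pics/w1.png',p['image'][:,:,::-1])
import pickle; pickle.dump((s,{k:p[k] for k in p}),open('w1.pkl','wb'))
r=env.outline_of('lever_knob',p); print([(x['conf'],x['pixel']) for x in r])
E
```

```text
{'time_s': 2.75, 'q': array([-1.14970915e+01,  1.62808640e+01,  8.27468361e+01,  3.75059595e-04,
        8.09643557e+01, -6.16045409e+01]), 'position': array([0.49467301, 0.01929142, 0.23139293]), 'tool_rot': array([[ 6.41350665e-01,  1.37159006e-04, -7.67247877e-01],
       [ 7.67247886e-01, -2.13008971e-05,  6.41350669e-01],
       [ 7.16239524e-05, -9.99999990e-01, -1.18896302e-04]]), 'ft_force': array([-0.66221829,  0.41610958, -0.24523319]), 'grip_width': 0.08480973848940461}
[(0.64, [253.1, 318.7])]
```

View pics/w1.png

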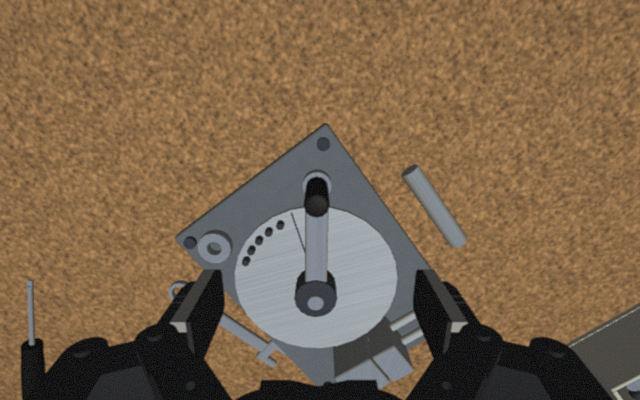

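```bash
python3 - <<'E'
import cv2
a=cv2.imread('pics/w1.png')[110:360,180:440]
cv2.imwrite('pics/w1c.png',cv2.resize(a,None,fx=3,fy=2.4,interpolation=cv2.INTER_CUBIC) if 0 else cv2.resize(a[:200],None,fx=3,fy=3,interpolation=cv2.INTER_CUBIC))
E
```

```text
(no output)
```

View pics/w1c.png

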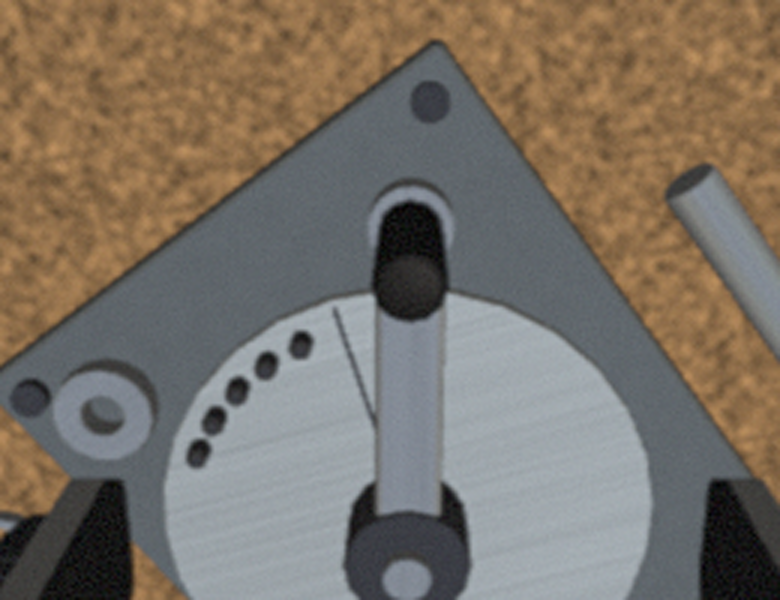

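```bash
python3 - <<'E'
from h import *
import pickle
from scipy.optimize import least_squares
s,p=pickle.load(open('w1.pkl','rb'))
C=lambda x,y:(180+(x+.5)/3-.5,110+(y+.5)/3-.5)
W=lambda c,z:atz(p,*C(*c),z,s)
# rim from colour segmentation
g=p['image'].astype(float).mean(2); c0=proj(p,[[.587,-.0614,.026]],s)[0]; print(c0)
pts=[]
b=cv2.GaussianBlur(g.astype(np.float32),(0,0),1)
for a in np.radians(np.arange(0,360,3)):
    w=[]
    for r in np.arange(.075,.105,.0005):
        q=proj(p,[[.587+r*np.cos(a),-.0614+r*np.sin(a),.026]],s)[0]
        w.append(b[int(round(q[1])),int(round(q[0]))] if 0<=q[0]<639 and 0<=q[1]<399 else 0)
    w=np.array(w); d=w[:-4]-w[4:]; k=d.argmax()
    if d[k]>25 and w[k]>140 : 
        r=.075+.0005*(k+2); pts.append((.587+r*np.cos(a),-.0614+r*np.sin(a)))
pts=np.array(pts)
f=least_squares(lambda x:np.hypot(pts[:,0]-x[0],pts[:,1]-x[1])-x[2],[.587,-.06,.09],loss='soft_l1',f_scale=.001)
print(len(pts),f.x,np.abs(f.fun).mean())
H=f.x[:2]
ang=lambda q:np.degrees(np.arctan2(q[1]-H[1],q[0]-H[0]))%360
pt=W((411,288),.135); print('post top',pt.round(4),np.hypot(*(pt[:2]-H)).round(4),ang(pt).round(2))
for c in [(335,308),(377,430)]: q=W(c,.026);print('line',q.round(4),ang(q).round(2))
a,bq=W((335,308),.026),W((377,430),.026); print('line dir',np.degrees(np.arctan2(*(a-bq)[[1,0]])))
for z in (.026,.05,.06):
  print(z,[(round(float(np.hypot(*(W(c,z)[:2]-H))),4),ang(W(c,z)).round(1)) for c in [(301,345),(266,366),(237,391),(214,420),(198,453)]])
q=W((407,578),.1);print('hub',q.round(4))
print('lever dir', ang(pt), 'line at .081 arm edges')
for c in [(376,320),(442,320),(379,480),(440,480)]:print(W(c,.081).round(4))
E
```

```text
[316.02880833 272.25450732]
78 [ 0.59745383 -0.07084636  0.09587907] 0.001305555069936467
post top [0.4944 0.0179 0.135 ] 0.1359 139.27
line [ 0.5119 -0.0339  0.026 ] 156.63
line [ 0.5598 -0.0546  0.026 ] 156.69
line dir 156.58601711725476
0.026 [(0.0845, np.float64(168.0)), (0.0848, np.float64(178.8)), (0.0853, np.float64(189.2)), (0.0859, np.float64(199.6)), (0.0863, np.float64(210.2))]
0.05 [(0.0923, np.float64(163.5)), (0.0912, np.float64(172.7)), (0.09, np.float64(181.8)), (0.0885, np.float64(191.0)), (0.0865, np.float64(200.6))]
0.06 [(0.0957, np.float64(161.8)), (0.0941, np.float64(170.4)), (0.0923, np.float64(178.9)), (0.0902, np.float64(187.6)), (0.0873, np.float64(196.7))]
hub [ 0.5783 -0.0544  0.1   ]
lever dir 139.26703741254352 line at .081 arm edges
[ 0.5101 -0.0098  0.081 ]
[0.5233 0.006  0.081 ]
[ 0.5536 -0.0458  0.081 ]
[ 0.5665 -0.0304  0.081 ]
```

Request:
carry_out(
  plan=[
    [[-0.0015,0.045,-0.001],[0,0,0],0.085],
    [[0,0.045,0],[0,0,0],0.085],
    [[0,0.025,0],[0,0,0],0.085],
    [[0,0.021,0],[0,0,0],0.085],
    [[0,0,0],[0,0,0],0.085],
  ],
  force=40,
)

```text
time_s: 3.48
position: [0.4939, 0.0176, 0.0944]
tool_rot: [[0.643, -0.003, -0.766], [0.766, 0.001, 0.643], [-0.001, -1.0, 0.002]]
ft_force: [-0.4, -0.7, 0.3]
grip_width: 0.0852
```

```bash
python3 - <<'E'
from rig import env
from h import *
import pickle
s=env.observe(); print(s['position'],s['ft_force'])
p=env.get_image('wrist'); cv2.imwrite('pics/w2.png',p['image'][:,:,::-1])
pickle.dump((s,p),open('w2.pkl','wb'))
E
```

```text
[0.49388742 0.01755802 0.09440196] [-0.38909079 -0.71684052  0.34257485]
```

View pics/w2.png

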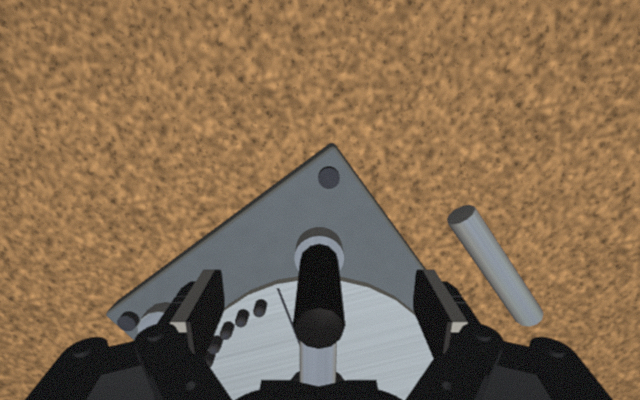

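The post sits centred between the open pads (top at about (321,327)), so I close on it.

Request:
carry_out(
  plan=[
    [[0,0,0],[0,0,0],0.0],
    [[0,0,0],[0,0,0],0.0],
    [[0,0,0],[0,0,0],0.0],
    [[0,0,0],[0,0,0],0.0],
    [[0,0,0],[0,0,0],0.0],
    [[0,0,0],[0,0,0],0.0],
  ],
  force=40,
)

```text
time_s: 4.28
position: [0.4946, 0.0173, 0.0957]
tool_rot: [[0.644, 0.0, -0.765], [0.765, -0.0, 0.644], [0.0, -1.0, -0.0]]
ft_force: [-1.9, -0.2, 6.1]
grip_width: 0.0186
```

```bash
python3 - <<'E'
from rig import env
from h import *
import pickle
s=env.observe(); print(s['position'],s['ft_force'],s['grip_width'])
p=env.get_image('wrist'); cv2.imwrite('pics/w3.png',p['image'][:,:,::-1])
E
```

```text
[0.494552   0.01725453 0.09568467] [-1.88321777 -0.18306987  6.05810159] 0.01863840419270376
```

View pics/w3.png

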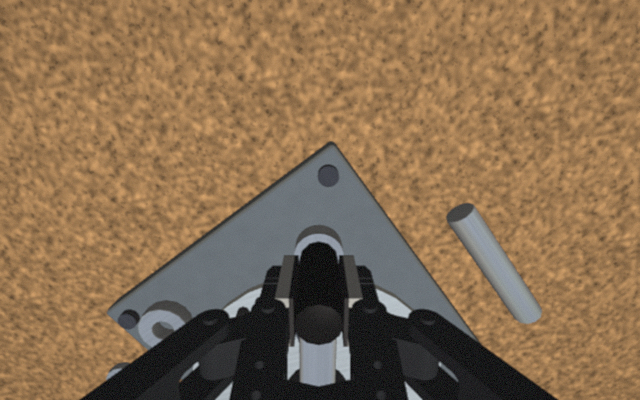

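Request:
carry_out(
  plan=[
    [[-0.0042,0,-0.0001],[0,-2,0],0.0],
    [[-0.0042,0,-0.0001],[0,-2,0],0.0],
    [[-0.0042,0,-0.0001],[0,-2,0],0.0],
    [[-0.0042,0,-0.0001],[0,-2,0],0.0],
    [[0,0,0],[0,0,0],0.0],
    [[0,0,0],[0,0,0],0.0],
  ],
)

```text
time_s: 5.08
position: [0.4851, 0.0047, 0.0957]
tool_rot: [[0.532, 0.001, -0.847], [0.847, 0.002, 0.532], [0.002, -1.0, -0.0]]
ft_force: [0.2, 6.7, 5.3]
grip_width: 0.0188
```

Request:
carry_out(
  plan=[
    [[-0.0042,0,-0.0001],[0,-2,0],0.0],
    [[-0.0042,0,-0.0001],[0,-2,0],0.0],
    [[0,0,0],[0,0,0],0.0],
    [[0,0,0],[0,0,0],0.0],
  ],
)

```text
time_s: 5.58
position: [0.4807, -0.0026, 0.0957]
tool_rot: [[0.471, 0.001, -0.882], [0.882, 0.002, 0.471], [0.002, -1.0, 0.0]]
ft_force: [-0.7, 6.9, 6.5]
grip_width: 0.0193
```

Request:
carry_out(
  plan=[
    [[-0.0042,0,-0.0001],[0,-2,0],0.0],
    [[0,0,0],[0,0,0],0.0],
  ],
)

```text
time_s: 5.82
position: [0.4787, -0.0063, 0.0957]
tool_rot: [[0.44, 0.001, -0.898], [0.898, 0.002, 0.44], [0.002, -1.0, 0.0]]
ft_force: [0.0, 8.7, 6.3]
grip_width: 0.0189
```

Request:
carry_out(
  plan=[
    [[-0.0042,0,-0.0001],[0,-2,0],0.0],
    [[0,0,0],[0,0,0],0.0],
  ],
)

```text
time_s: 6.08
position: [0.4769, -0.0101, 0.0957]
tool_rot: [[0.408, 0.001, -0.913], [0.913, 0.002, 0.408], [0.002, -1.0, 0.0]]
ft_force: [0.0, 8.1, 6.0]
grip_width: 0.0189
```

Request:
carry_out(
  plan=[
    [[-0.0042,0,-0.0001],[0,-2,0],0.0],
    [[0,0,0],[0,0,0],0.0],
  ],
)

```text
time_s: 6.32
position: [0.4752, -0.014, 0.0957]
tool_rot: [[0.376, 0.0, -0.926], [0.926, 0.002, 0.376], [0.002, -1.0, 0.0]]
ft_force: [-0.4, 7.5, 7.8]
grip_width: 0.0193
```

Request:
carry_out(
  plan=[
    [[-0.0031,0,0],[0,-1.5,0],0.0],
    [[0,0,0],[0,0,0],0.0],
  ],
)

```text
time_s: 6.58
position: [0.474, -0.0168, 0.0957]
tool_rot: [[0.352, 0.0, -0.936], [0.936, 0.002, 0.352], [0.002, -1.0, 0.001]]
ft_force: [-1.0, 8.1, 6.5]
grip_width: 0.019
```

Request:
carry_out(
  plan=[
    [[-0.0031,0,0],[0,-1.5,0],0.0],
    [[0,0,0],[0,0,0],0.0],
  ],
)

```text
time_s: 6.82
position: [0.4729, -0.0197, 0.0957]
tool_rot: [[0.327, 0.0, -0.945], [0.945, 0.002, 0.327], [0.002, -1.0, 0.0]]
ft_force: [-1.2, 8.4, 6.0]
grip_width: 0.019
```

Request:
carry_out(
  plan=[
    [[-0.0031,0,0],[0,-1.5,0],0.0],
    [[0,0,0],[0,0,0],0.0],
  ],
)

```text
time_s: 7.08
position: [0.4719, -0.0227, 0.0957]
tool_rot: [[0.303, 0.0, -0.953], [0.953, 0.002, 0.303], [0.002, -1.0, 0.0]]
ft_force: [-1.5, 8.8, 7.9]
grip_width: 0.0193
```

Request:
carry_out(
  plan=[
    [[-0.0031,0,0],[0,-1.5,0],0.0],
    [[0,0,0],[0,0,0],0.0],
  ],
)

```text
time_s: 7.32
position: [0.4709, -0.0256, 0.0957]
tool_rot: [[0.278, 0.0, -0.961], [0.961, 0.002, 0.278], [0.002, -1.0, 0.0]]
ft_force: [-0.4, 7.7, 7.5]
grip_width: 0.0191
```

Request:
carry_out(
  plan=[
    [[-0.0031,0,0],[0,-1.5,0],0.0],
    [[0,0,0],[0,0,0],0.0],
  ],
)

```text
time_s: 7.58
position: [0.4702, -0.0278, 0.0957]
tool_rot: [[0.253, 0.001, -0.968], [0.968, 0.004, 0.253], [0.004, -1.0, 0.0]]
ft_force: [0.6, 12.4, 7.3]
grip_width: 0.0189
```

Request:
carry_out(
  plan=[
    [[-0.0031,0,0],[0,-1.5,0],0.0],
    [[0,0,0],[0,0,0],0.0],
  ],
)

```text
time_s: 7.82
position: [0.4693, -0.0314, 0.0957]
tool_rot: [[0.227, 0.0, -0.974], [0.974, 0.002, 0.227], [0.002, -1.0, 0.0]]
ft_force: [-1.6, 7.1, 7.7]
grip_width: 0.0193
```

Request:
carry_out(
  plan=[
    [[-0.0031,0,0],[0,-1.5,0],0.0],
    [[0,0,0],[0,0,0],0.0],
  ],
)

```text
time_s: 8.07
position: [0.4685, -0.0349, 0.0957]
tool_rot: [[0.201, -0.0, -0.98], [0.98, 0.001, 0.201], [0.001, -1.0, 0.0]]
ft_force: [-3.6, 4.6, 8.9]
grip_width: 0.0188
```

First click: a peak of about 12 N, then a fall to 4 N. I keep going in small steps.

Request:
carry_out(
  plan=[
    [[-0.0031,0,0],[0,-1.5,0],0.0],
    [[0,0,0],[0,0,0],0.0],
  ],
)

```text
time_s: 8.32
position: [0.4678, -0.0381, 0.0957]
tool_rot: [[0.175, -0.0, -0.985], [0.985, 0.001, 0.175], [0.001, -1.0, 0.001]]
ft_force: [-2.9, 3.0, 8.1]
grip_width: 0.0192
```

Request:
carry_out(
  plan=[
    [[-0.0031,0,0],[0,-1.5,0],0.0],
    [[0,0,0],[0,0,0],0.0],
  ],
)

```text
time_s: 8.57
position: [0.4672, -0.0413, 0.0957]
tool_rot: [[0.15, -0.0, -0.989], [0.989, 0.001, 0.15], [0.001, -1.0, 0.0]]
ft_force: [-2.7, 2.9, 7.2]
grip_width: 0.019
```

Request:
carry_out(
  plan=[
    [[-0.0031,0,0],[0,-1.5,0],0.0],
    [[0,0,0],[0,0,0],0.0],
  ],
)

```text
time_s: 8.82
position: [0.4668, -0.0438, 0.0957]
tool_rot: [[0.124, -0.0, -0.992], [0.992, 0.002, 0.124], [0.002, -1.0, 0.0]]
ft_force: [-1.5, 8.4, 7.8]
grip_width: 0.0188
```

Request:
carry_out(
  plan=[
    [[-0.0031,0,0],[0,-1.5,0],0.0],
    [[0,0,0],[0,0,0],0.0],
  ],
)

```text
time_s: 9.07
position: [0.4664, -0.0469, 0.0957]
tool_rot: [[0.098, -0.0, -0.995], [0.995, 0.002, 0.098], [0.002, -1.0, 0.0]]
ft_force: [-2.9, 7.4, 7.3]
grip_width: 0.0191
```

Request:
carry_out(
  plan=[
    [[-0.0031,0,0],[0,-1.5,0],0.0],
    [[0,0,0],[0,0,0],0.0],
  ],
)

```text
time_s: 9.32
position: [0.4662, -0.0492, 0.0957]
tool_rot: [[0.072, 0.0, -0.997], [0.997, 0.004, 0.072], [0.004, -1.0, 0.0]]
ft_force: [-0.8, 12.5, 7.9]
grip_width: 0.0188
```

Request:
carry_out(
  plan=[
    [[-0.0031,0,0],[0,-1.5,0],0.0],
    [[0,0,0],[0,0,0],0.0],
  ],
)

```text
time_s: 9.57
position: [0.466, -0.0526, 0.0956]
tool_rot: [[0.045, 0.0, -0.999], [0.999, 0.003, 0.045], [0.003, -1.0, -0.0]]
ft_force: [-0.5, 9.2, 8.4]
grip_width: 0.0185
```

Request:
carry_out(
  plan=[
    [[-0.0031,0,0],[0,-1.5,0],0.0],
    [[0,0,0],[0,0,0],0.0],
  ],
)

```text
time_s: 9.82
position: [0.4659, -0.0559, 0.0956]
tool_rot: [[0.019, 0.0, -1.0], [1.0, 0.002, 0.019], [0.002, -1.0, -0.0]]
ft_force: [-1.1, 8.2, 7.6]
grip_width: 0.0191
```

Request:
carry_out(
  plan=[
    [[-0.0031,0,0],[0,-1.5,0],0.0],
    [[0,0,0],[0,0,0],0.0],
  ],
)

```text
time_s: 10.07
position: [0.4657, -0.0592, 0.0956]
tool_rot: [[-0.008, -0.0, -1.0], [1.0, 0.002, -0.008], [0.002, -1.0, 0.0]]
ft_force: [-2.4, 6.7, 7.5]
grip_width: 0.019
```

Second click felt: peak at y≈-0.049, 22 mm after the first. The third should peak at y≈-0.071.

Request:
carry_out(
  plan=[
    [[-0.0031,0,0],[0,-1.5,0],0.0],
    [[0,0,0],[0,0,0],0.0],
  ],
)

```text
time_s: 10.32
position: [0.4658, -0.0626, 0.0956]
tool_rot: [[-0.034, -0.0, -0.999], [0.999, 0.001, -0.034], [0.001, -1.0, 0.0]]
ft_force: [-2.8, 4.2, 7.1]
grip_width: 0.0191
```

Request:
carry_out(
  plan=[
    [[-0.0031,0,0],[0,-1.5,0],0.0],
    [[0,0,0],[0,0,0],0.0],
  ],
)

```text
time_s: 10.58
position: [0.4658, -0.0651, 0.0956]
tool_rot: [[-0.059, -0.0, -0.998], [0.998, 0.003, -0.059], [0.003, -1.0, 0.0]]
ft_force: [-1.0, 10.1, 8.5]
grip_width: 0.019
```

Request:
carry_out(
  plan=[
    [[-0.0031,0,0],[0,-1.5,0],0.0],
    [[0,0,0],[0,0,0],0.0],
  ],
)

```text
time_s: 10.82
position: [0.466, -0.0682, 0.0956]
tool_rot: [[-0.086, -0.0, -0.996], [0.996, 0.003, -0.086], [0.003, -1.0, 0.0]]
ft_force: [-1.2, 9.8, 8.9]
grip_width: 0.0191
```

Request:
carry_out(
  plan=[
    [[-0.0031,0,0],[0,-1.5,0],0.0],
    [[0,0,0],[0,0,0],0.0],
  ],
)

```text
time_s: 11.08
position: [0.4661, -0.0705, 0.0956]
tool_rot: [[-0.111, -0.0, -0.994], [0.994, 0.004, -0.111], [0.004, -1.0, 0.0]]
ft_force: [-1.6, 13.3, 8.5]
grip_width: 0.0192
```

Request:
carry_out(
  plan=[
    [[-0.0031,0,0],[0,-1.5,0],0.0],
    [[0,0,0],[0,0,0],0.0],
  ],
)

```text
time_s: 11.32
position: [0.4665, -0.0742, 0.0956]
tool_rot: [[-0.138, -0.001, -0.99], [0.99, 0.003, -0.138], [0.003, -1.0, 0.0]]
ft_force: [-2.1, 8.4, 8.2]
grip_width: 0.0187
```

Request:
carry_out(
  plan=[
    [[-0.0031,0,0],[0,-1.5,0],0.0],
    [[0,0,0],[0,0,0],0.0],
  ],
)

```text
time_s: 11.58
position: [0.4669, -0.0775, 0.0956]
tool_rot: [[-0.164, -0.001, -0.987], [0.987, 0.002, -0.164], [0.002, -1.0, 0.0]]
ft_force: [-2.4, 6.7, 8.3]
grip_width: 0.019
```

Third peak felt at y≈-0.0705, and the force is now falling. I advance in smaller steps into the gap.

Request:
carry_out(
  plan=[
    [[-0.0031,0,0],[0,-1.5,0],0.0],
    [[0,0,0],[0,0,0],0.0],
  ],
)

```text
time_s: 11.82
position: [0.4674, -0.0808, 0.0956]
tool_rot: [[-0.19, -0.001, -0.982], [0.982, 0.002, -0.19], [0.002, -1.0, 0.0]]
ft_force: [-4.3, 6.2, 7.5]
grip_width: 0.0191
```

Request:
carry_out(
  plan=[
    [[-0.0021,0,0],[0,-1,0],0.0],
    [[0,0,0],[0,0,0],0.0],
    [[0,0,0],[0,0,0],0.0],
  ],
)

```text
time_s: 12.2
position: [0.4678, -0.0828, 0.0956]
tool_rot: [[-0.206, -0.001, -0.978], [0.978, 0.002, -0.206], [0.002, -1.0, 0.0]]
ft_force: [-2.9, 7.9, 8.3]
grip_width: 0.0188
```

```bash
python3 - <<'E'
from rig import env
from h import *
import pickle
P={}
for n in ['wrist','top','side']:
    s=env.observe(); p=env.get_image(n); P[n]=(s,p); cv2.imwrite(f'pics/{n}4.png',p['image'][:,:,::-1]); print(s['position'],s['ft_force'])
pickle.dump(P,open('p4.pkl','wb'))
a=P['top'][1]['image'][130:270,250:450,::-1]
b=P['wrist'][1]['image'][:,:,::-1]
cv2.imwrite('pics/top4c.png',cv2.resize(a,None,fx=4,fy=4,interpolation=cv2.INTER_CUBIC))
E
```

```text
[ 0.46776875 -0.08283832  0.0956191 ] [-2.87466539  7.91279829  8.34442995]
[ 0.46777069 -0.08284429  0.09563608] [-3.39125897  6.51966454  8.48989607]
[ 0.46776753 -0.08285048  0.09565286] [-3.62785383  6.90003976  7.95153418]
```

View pics/wrist4.png

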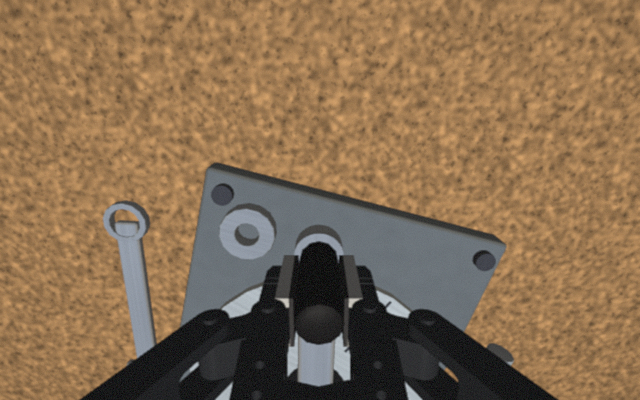

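View pics/top4c.png

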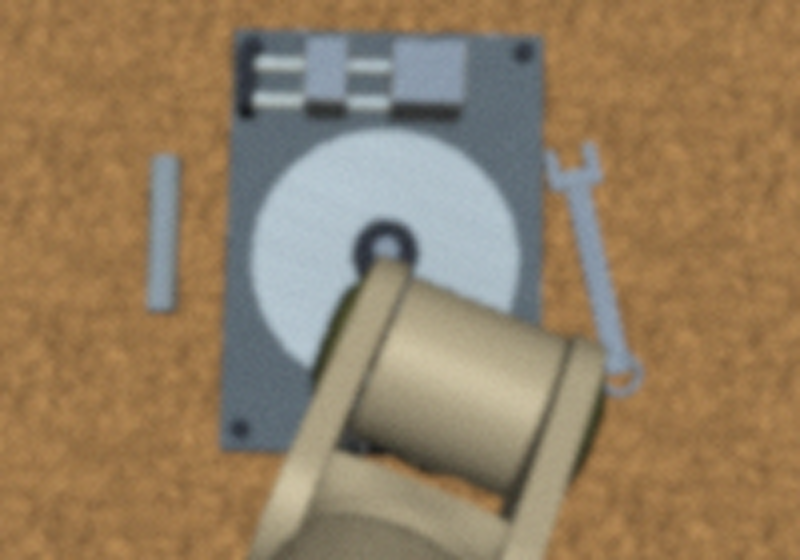

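View pics/side4.png

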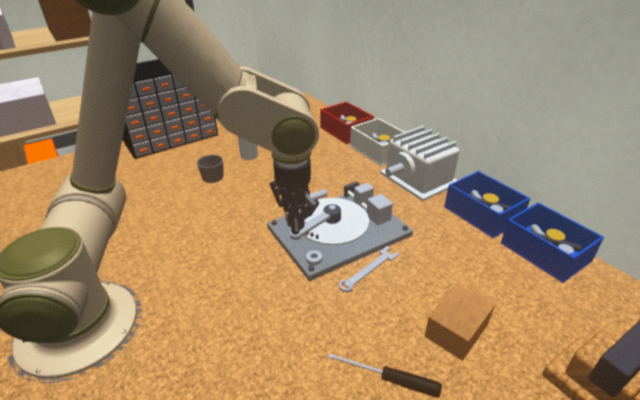

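```bash
python3 - <<'E'
from h import *
import pickle
P=pickle.load(open('p4.pkl','rb'))
s,p=P['wrist']; 
H=np.array([.5855,-.0608])
for th in (156,158,160):
  print(th,proj(p,[[H[0]+r*np.cos(np.radians(th)),H[1]+r*np.sin(np.radians(th)),.026] for r in (.06,.075,.085,.09)],s).round(1).tolist())
a=p['image'][250:390,230:430,::-1]; cv2.imwrite('pics/w4c.png',cv2.resize(a,None,fx=4,fy=4,interpolation=cv2.INTER_CUBIC))
s,p=P['side']; a=p['image'][170:290,250:420,::-1]; cv2.imwrite('pics/s4c.png',cv2.resize(a,None,fx=4.5,fy=4.5,interpolation=cv2.INTER_CUBIC))
E
```

```text
156 [[361.9, 306.7], [374.5, 292.7], [383.2, 283.1], [387.6, 278.2]]
158 [[359.6, 305.3], [371.7, 290.9], [380.0, 281.1], [384.2, 276.1]]
160 [[357.3, 304.0], [368.8, 289.3], [376.7, 279.1], [380.7, 274.0]]
```

View pics/w4c.png

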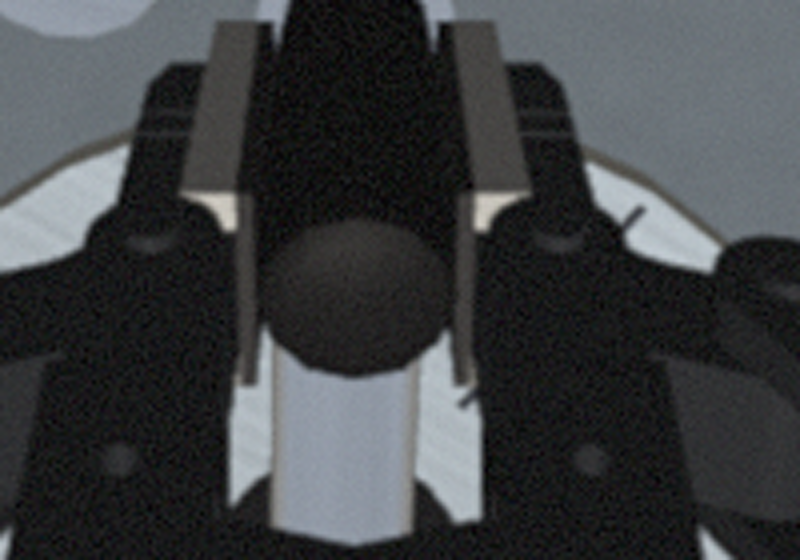

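View pics/s4c.png

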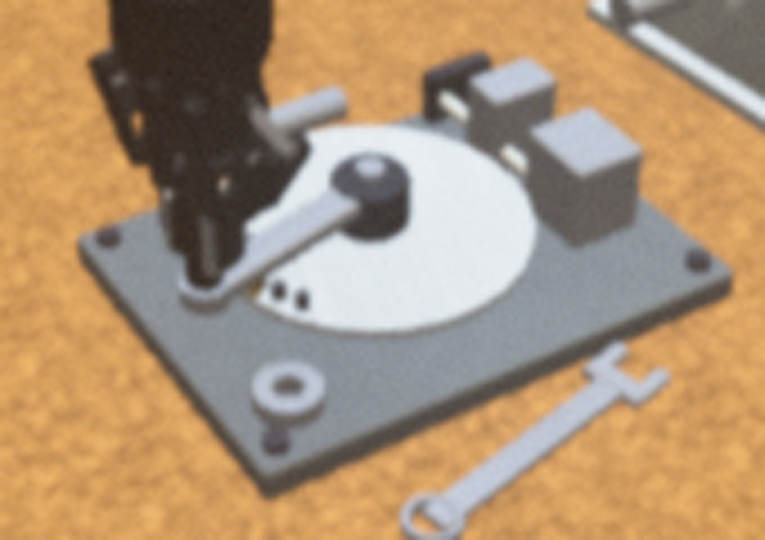

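```bash
python3 - <<'E'
from h import *
import pickle
P=pickle.load(open('p4.pkl','rb'))
s,p=P['wrist']
C=lambda x,y:(230+(x+.5)/4-.5,250+(y+.5)/4-.5)
W=lambda c,z:atz(p,*C(*c),z,s)
d=lambda a,b:np.degrees(np.arctan2(*(a-b)[[1,0]]))%360
a,b=W((643,209),.026),W((462,404),.026); print('line',a,b,d(a,b))
a2=W((623,231),.026); print(d(a2,b))
for c,e in [((272,345),(271,530)),((417,365),(410,525))]:
    print('edge',d(W(c,.081),W(e,.081)),W(c,.081).round(4))
print('tool z',np.degrees(np.arctan2(s['tool_rot'][1,2],s['tool_rot'][0,2]))%360)
# rim fit, deck-plane circle with points on visible rim
pts=np.array([W(c,.026)[:2] for c in [(5,207),(60,170),(125,143),(595,160),(650,190),(715,245)]])
from scipy.optimize import least_squares
f=least_squares(lambda x:np.hypot(*(pts-x).T)-.09,[.586,-.061]);print(f.x,f.fun.round(4))
H=f.x; print('line ang from H',d(a[:2],H),d(b[:2],H))
print('knob', d(s['position'][:2],H), np.hypot(*(s['position'][:2]-H)))
E
```

```text
line [ 0.5222687  -0.01672235  0.026     ] [ 0.5729974  -0.03914769  0.026     ] 156.15149681489225
156.07768592463628
edge 190.5003053282279 [ 0.5196 -0.0842  0.081 ]
edge 190.7327348356985 [ 0.5188 -0.0631  0.081 ]
tool z 191.9129778085079
[ 0.5980446  -0.05806748] [ 0.0008  0.0003 -0.001  -0.0007  0.0001  0.0008]
line ang from H 151.3820747132279 142.9338751881741
knob 190.7657915913309 0.1326099283061788
```

```bash
python3 - <<'E'
from h import *
import pickle
P=pickle.load(open('p4.pkl','rb'))
from scipy.optimize import least_squares
d=lambda a,b:np.degrees(np.arctan2(*(a-b)[[1,0]]))%360
s4,p4=P['wrist']; s1,p1=pickle.load(open('w1.pkl','rb'))
C4=lambda x,y:(230+(x+.5)/4-.5,250+(y+.5)/4-.5)
C1=lambda x,y:(180+(x+.5)/3-.5,110+(y+.5)/3-.5)
rim4=[C4(*c) for c in [(5,207),(60,170),(125,143),(595,160),(650,190),(715,245)]]
rim1=[C1(*c) for c in [(164,500),(172,440),(240,345),(445,293),(520,318),(580,358),(625,415),(648,470)]]
l4=[C4(643,209),C4(462,404)]; l1=[C1(335,308),C1(377,430)]
for z in (.026,.036,.042,.048,.055):
  for n,p,s,rim,l in [('w1',p1,s1,rim1,l1),('w4',p4,s4,rim4,l4)]:
    pts=np.array([atz(p,*c,z,s)[:2] for c in rim])
    f=least_squares(lambda x:np.hypot(*(pts-x[:2]).T)-x[2],[.586,-.061,.09])
    f2=least_squares(lambda x:np.hypot(*(pts-x[:2]).T)-.09,[.586,-.061])
    a,b=[atz(p,*c,z,s)[:2] for c in l]
    n_=np.array([-(a-b)[1],(a-b)[0]])/np.linalg.norm(a-b)
    print(z,n,'free',f.x.round(4),'fixR',f2.x.round(4),'rms',np.std(f2.fun).round(4),'line dir',d(a,b).round(2),'miss H',((np.array([.5855,-.0608])-a)@n_).round(4),'outer r',np.hypot(*(a-[.5855,-.0608])).round(4), 'ang', d(a,np.array([.5855,-.0608])).round(1))
top=P['top'][1]
for z in (.026,.048):
  print(z,atz(top,250+384/4,130+260/4,z).round(4), [atz(top,250+x/4,130+y/4,z).round(4) for x,y in [(250,260),(520,260),(384,128),(384,392)]])
E
```

```text
0.026 w1 free [ 0.597  -0.0717  0.0961] fixR [ 0.5902 -0.0668] rms 0.0027 line dir 156.59 miss H -0.0045 outer r 0.0784 ang 159.9
0.026 w4 free [ 0.6068 -0.0567  0.0972] fixR [ 0.598  -0.0581] rms 0.0007 line dir 156.15 miss H 0.0147 outer r 0.0771 ang 145.1
0.036 w1 free [ 0.5922 -0.0675  0.0934] fixR [ 0.5884 -0.0648] rms 0.0015 line dir 156.59 miss H -0.0026 outer r 0.0817 ang 158.4
0.036 w4 free [ 0.5964 -0.0588  0.0926] fixR [ 0.5932 -0.0593] rms 0.0003 line dir 156.15 miss H 0.0085 outer r 0.0804 ang 150.1
0.042 w1 free [ 0.5893 -0.065   0.0917] fixR [ 0.5873 -0.0636] rms 0.0009 line dir 156.59 miss H -0.0015 outer r 0.0837 ang 157.6
0.042 w4 free [ 0.5901 -0.06    0.0899] fixR [ 0.5903 -0.06  ] rms 0.0002 line dir 156.15 miss H 0.0048 outer r 0.0827 ang 152.9
0.048 w1 free [ 0.5864 -0.0625  0.0901] fixR [ 0.5863 -0.0625] rms 0.0006 line dir 156.59 miss H -0.0004 outer r 0.0857 ang 156.8
0.048 w4 free [ 0.5839 -0.0613  0.0871] fixR [ 0.5873 -0.0608] rms 0.0003 line dir 156.15 miss H 0.001 outer r 0.0851 ang 155.5
0.055 w1 free [ 0.583  -0.0596  0.0881] fixR [ 0.5852 -0.0611] rms 0.0009 line dir 156.59 miss H 0.0009 outer r 0.0881 ang 156.0
0.055 w4 free [ 0.5765 -0.0628  0.0839] fixR [ 0.5837 -0.0617] rms 0.0005 line dir 156.15 miss H -0.0034 outer r 0.0882 ang 158.3
0.026 [ 0.589  -0.0623  0.026 ] [array([0.592 , 0.0299, 0.026 ]), array([ 0.5861, -0.1555,  0.026 ]), array([ 0.6824, -0.0658,  0.026 ]), array([ 0.4981, -0.059 ,  0.026 ])]
0.048 [ 0.5852 -0.0615  0.048 ] [array([0.5881, 0.029 , 0.048 ]), array([ 0.5823, -0.1529,  0.048 ]), array([ 0.6768, -0.0649,  0.048 ]), array([ 0.4959, -0.0583,  0.048 ])]
```

Vision (scribed line at 156.3°, arm at 190.6°) and touch (third pin top at about 187.3°) agree: the post is about 67.5 mm from the line. One more degree puts it nearly mid-gap.

Request:
carry_out(
  plan=[
    [[-0.0011,0,0],[0,-0.5,0],0.0],
    [[-0.0012,0,0],[0,-0.5,0],0.0],
    [[0,0,0],[0,0,0],0.0],
    [[0,0,0],[0,0,0],0.0],
    [[0,0,0],[0,0,0],0.0],
    [[0,0,0],[0,0,0],0.0],
  ],
)

```text
time_s: 13.1
position: [0.4682, -0.0849, 0.0956]
tool_rot: [[-0.223, -0.001, -0.975], [0.975, 0.002, -0.223], [0.002, -1.0, 0.0]]
ft_force: [-2.3, 8.7, 9.8]
grip_width: 0.0188
```

```bash
python3 - <<'E'
from rig import env
from h import *
d=lambda a,b:np.degrees(np.arctan2(*(a-b)[[1,0]]))%360
s=env.observe(); p=env.get_image('wrist'); cv2.imwrite('pics/w5.png',p['image'][250:390,230:430,::-1].repeat(4,0).repeat(4,1))
print(s['position'],s['ft_force'],s['grip_width'],s['time_s'])
for H in ([.5855,-.0608],[.586,-.0615]):
    a=d(s['position'][:2],np.array(H)); print(a, .12*np.sin(np.radians(a-156.4)))
E
```

```text
[ 0.46815621 -0.08485198  0.09561096] [-2.2646843   8.73123952  9.84368895] 0.018762548944326173 13.1
191.5834892963961 0.0691436182498471
191.20855445465935 0.06850033940296552
```

View pics/w5.png

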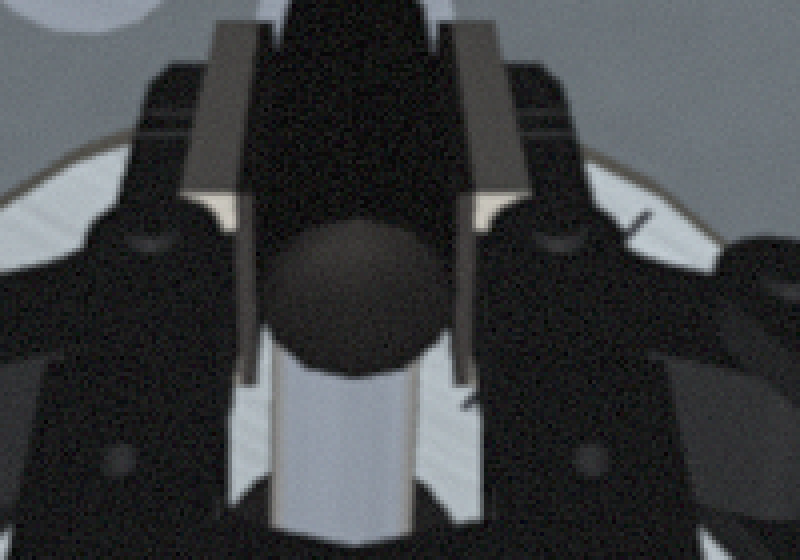

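The post is still held, about 69 mm from the line with a window of 62.7–77.6 mm. The force is back at spring level (about 9 N) and the arm is steady, so I hand in.

```bash
python3 - <<'E'
from rig import env
print(env.close_job())
E
```

```text
the job is handed in; nothing more can be done
None
```

I gripped the lever post from above, swung it anticlockwise along its 120 mm circle, and handed the job in at about 13 s, still holding it after the third click. No verdict was reported.

- **Clicks felt:** there were three force peaks of about 12–13 N, roughly 22 mm apart at the post, each followed by a clear drop. There was no fourth peak.
- **Final position:** the post is about 68.5–69 mm from the scribed line, inside the 62.7–77.6 mm window. Touch and vision agree: the third pin's top felt to be at about 187.3°, against 187.3° worked out from the line seen in the wrist camera. The side view, taken about 1° before the final position, showed exactly two pins left beyond the arm.
- **Holding force:** about 9 N at the post at hand-in, which is spring level, with the grip steady.
- **Loose things:** the shaft, wrench and bearing looked undisturbed in the last pictures. I judged this by eye and did not measure it, and the arm hid part of the deck from the top camera.
- **One disagreement, resolved:** I first took the plate's top to be 26 mm above the table, which made the line and rim measurements miss the hinge by up to 15 mm. A height of about 47 mm brought both wrist pictures and the top picture into agreement, to within about 3 mm.

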